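Find the tired check-valve spring and shut its line

ROBOT

A 6-joint arm with a two-finger parallel gripper is mounted at the origin on the work surface. World frame = base frame: x ahead of the robot, y to its left, z up, the work surface at z = 0. Lengths are in m, angles in rad, forces in N, time in s.
With the tool pointing down it reaches from about 0.35 to 0.925 m from the base axis. Payload 6.4 kg.
Tool frame: the origin (TCP) lies midway between the tips of the shut fingers; the grasp point (between the pads) lies env.pinch_z behind it (env.pinch_z is the distance from the TCP to the grasp point, in m); z points along the fingers, y is the line along which they close (so a half turn about z gives the same grasp; the last joint's range is limited). The gripper opens to 85 mm and grips with 20 to 120 N. Pads are 22 mm wide; open, the fingers measure 114 mm over their backs; the gripper's body (76 mm by 85 mm) begins 54 mm behind the grasp point. The pads swing forward as they close: fully open they stand 13 mm farther back than shut.
Start: joints at [-1.314, 0.245, 1.558, -0, 1.339, -0.174], TCP at [0.271, -0.591, 0.231] pointing down, gripper open.
Joint ranges: [-3.13, 3.13], [-1.02, 2.26], [0.13, 2.54], [-0.95, 4.09], [0.21, 2.88], [-2.74, 2.74]. Speed limits (rad/s): [2.57, 2.57, 3.14, 3.14, 3.14, 3.14].

INTERFACE

Orientations are given as a unit quaternion [x, y, z, w].
In Python, from cell import monitor, optics, close_job, env gives the robot as it stands. The module is installed in compiled form; this text tells all that it offers.
- The arm moves only by the tool servo_tool, never from a script. Its argument "plan" is a list of rows, each an object with "travel": the shift along the tool's x, y, z in mm, a list of three; "dr": the turn, a rotation vector about the tool's x, y, z in degrees, a list of three. A call has 1 to 10 rows; each row shifts and turns the commanded pose from where the row before left it, along the tool's axes as they then stand; what a row does not reach is not made up. A row lasts 1/12 s, in which the tool goes at most 41.7 mm and 7.16 degrees, less where a joint would pass 70% of its speed; a pose out of reach is approached as far as the arm can. A call is refused whole if a number of a shift passes 41.7 or a number of a turn 7.16, either way. A call with a gripper value outside its range is refused whole. "jaw" is the finger opening in mm, from 0 to 85.4, set as the call begins (left out, the last holds). The fingers move at their own pace and stop on an object; "grip_force" is the grip in N (left out, the last holds). Time passes only in rows, so rows that do not move let the fingers close. It gives the time, the measured TCP pose, the force, the opening and the grip force at its end, in the units of the state.
- monitor.read_state(): the state, without advancing time (a new reading comes with each control period).
- optics.get_image(name): name is "scene" or "side" or "wrist"; returns the picture (400x640x3 uint8, red, green, blue); there is no depth.
- optics.camera_model(name): a dict with "mtx" (3x3 intrinsics, pixels), "pose" (4x4, takes a point from camera to world coordinates). Camera axes: x right, y down, z forward; pixel columns grow to the right and rows downward; lengths in m; the calibration is good to about 2 mm. A picture is of the moment at which its call begins: read the wrist's pose just before it. camera_model takes no time and is no camera call; for the wrist camera it gives the pose at the moment of the call.
- close_job(): hands the job in; it is judged then, once.
The state is a dict: "clock": time; "joint_pos": joint angles; "joint_vel": joint speeds; "tau": joint torques, N m; "tcp_pos": TCP position; "orientation": TCP orientation; "wrist_force": force on the tool from outside, world axes, zero at the start; "moment": the same for the moment, N m; "grip_width": finger opening in m; "grip_force": force on a finger pad.
Only numpy, scipy, OpenCV 4.12 (cv2) and the standard library are available. Lean on these libraries where they do the work, as an engineer would, in place of code of your own. Each camera call takes 0.05 s, during which the arm holds its last target. There are 200 camera calls.

TASK

One of the three check-valve units on the white board has a tired return spring. Working from the robot's left to its right, press the red pad at the tip of each leaf spring with the fingers fully down to its stop, hold it there for a moment and let it up again, judging how stiff it is and never bearing on a pad with more than 25 N. Then fully close the blue valve of the unit with the softest spring, leaving the other two valves open and the bottle, jar and meter where they stand.

Things in the scene. Friction and masses are not known exactly. Their poses are not given: they have to be found in the camera images.
- board: white plastic board, 290 x 440 x 12 mm, fixed on the work surface; origin at the centre of its underside. The three units stand on it in a row along its y axis, about 140 mm apart; its +y end is the robot's left. Its x axis points away from the robot (turned by up to 0.2 rad).
- unit_left: the left one (seen from the robot) of three like check-valve units fixed on the board: grey foot plate 250 x 50 mm, black clamp block (top 62 mm above the board), grey 32 mm pipe, blue valve handle. Origin at the centre of its underside, on the board; x runs along the unit, away from the robot. Which unit has the tired spring changes and cannot be seen.
- pad_left (a point): centre of the top face of the red round push pad (20 mm across) as it stands when free, 59 mm above the board; the point does not follow the pad. The pad sits on the tip of a steel leaf 16 mm wide, clamped 65 mm farther on (+x). It goes down 7 to 12 mm to a firm stop, differing by unit, then springs back. Just before the stop a healthy leaf pushes back with 8 to 9 N, the tired one with 3 to 4 N.
- valve_left (a joint): turn of this unit's blue valve handle about the vertical, rad: about 0 (up to 0.15) = open, handle pointing away from the robot along the pipe; 1.57 = closed against its end stop, handle square across the pipe pointing to the unit's +y (the robot's left). Turns anticlockwise seen from above to close; stiff (about 0.15 N m), stays where it is left.
- axis_left (a point): point on the vertical turning axis of this blue handle, at the handle's top (104 mm above the work surface).
- grip_left (a point): point inside the blue handle bar, 60 mm from the turning axis, 11 mm below the bar's top. The bar is 14 mm wide, 20 mm high, reaches 78 mm from the axis, and its underside is 18 mm clear above the valve body and pipe. x points outward along the bar.
- unit_middle: the middle one (seen from the robot) of three like check-valve units fixed on the board: grey foot plate 250 x 50 mm, black clamp block (top 62 mm above the board), grey 32 mm pipe, blue valve handle. Origin at the centre of its underside, on the board; x runs along the unit, away from the robot. Which unit has the tired spring changes and cannot be seen.
- pad_middle (a point): centre of the top face of the red round push pad (20 mm across) as it stands when free, 59 mm above the board; the point does not follow the pad. The pad sits on the tip of a steel leaf 16 mm wide, clamped 65 mm farther on (+x). It goes down 7 to 12 mm to a firm stop, differing by unit, then springs back. Just before the stop a healthy leaf pushes back with 8 to 9 N, the tired one with 3 to 4 N.
- valve_middle (a joint): turn of this unit's blue valve handle about the vertical, rad: about 0 (up to 0.15) = open, handle pointing away from the robot along the pipe; 1.57 = closed against its end stop, handle square across the pipe pointing to the unit's +y (the robot's left). Turns anticlockwise seen from above to close; stiff (about 0.15 N m), stays where it is left.
- axis_middle (a point): point on the vertical turning axis of this blue handle, at the handle's top (104 mm above the work surface).
- grip_middle (a point): point inside the blue handle bar, 60 mm from the turning axis, 11 mm below the bar's top. The bar is 14 mm wide, 20 mm high, reaches 78 mm from the axis, and its underside is 18 mm clear above the valve body and pipe. x points outward along the bar.
- unit_right: the right one (seen from the robot) of three like check-valve units fixed on the board: grey foot plate 250 x 50 mm, black clamp block (top 62 mm above the board), grey 32 mm pipe, blue valve handle. Origin at the centre of its underside, on the board; x runs along the unit, away from the robot. Which unit has the tired spring changes and cannot be seen.
- pad_right (a point): centre of the top face of the red round push pad (20 mm across) as it stands when free, 59 mm above the board; the point does not follow the pad. The pad sits on the tip of a steel leaf 16 mm wide, clamped 65 mm farther on (+x). It goes down 7 to 12 mm to a firm stop, differing by unit, then springs back. Just before the stop a healthy leaf pushes back with 8 to 9 N, the tired one with 3 to 4 N.
- valve_right (a joint): turn of this unit's blue valve handle about the vertical, rad: about 0 (up to 0.15) = open, handle pointing away from the robot along the pipe; 1.57 = closed against its end stop, handle square across the pipe pointing to the unit's +y (the robot's left). Turns anticlockwise seen from above to close; stiff (about 0.15 N m), stays where it is left.
- axis_right (a point): point on the vertical turning axis of this blue handle, at the handle's top (104 mm above the work surface).
- grip_right (a point): point inside the blue handle bar, 60 mm from the turning axis, 11 mm below the bar's top. The bar is 14 mm wide, 20 mm high, reaches 78 mm from the axis, and its underside is 18 mm clear above the valve body and pipe. x points outward along the bar.
- reagent: white bottle with red cap, 44 mm across, 85 mm high, standing on the work surface beyond the board; bystander. Origin at its underside.
- jar: amber jar with black lid, 56 mm across, 65 mm high, beyond the board; bystander. Origin at its underside.
- meter: green hand-held meter, 70 x 110 x 28 mm, lying beyond the board; bystander. Origin at its underside.

How it is judged:
On the way, in this order (a step that is already met when the one before it is completed fails the run):
1. the red pad of the left unit (seen from the robot) is pressed by the fingers to its stop (over 90 % of its travel) (((y of leaf0_c1 in the frame of board above 0.07 m and z of leaf0_c1 in the frame of board below 0.0608 m and contact force between the fingers and leaf0_c1 above 1 N) or (y of leaf1_c1 in the frame of board above 0.07 m and z of leaf1_c1 in the frame of board below 0.0585 m and contact force between the fingers and leaf1_c1 above 1 N) or (y of leaf2_c1 in the frame of board above 0.07 m and z of leaf2_c1 in the frame of board below 0.0567 m and contact force between the fingers and leaf2_c1 above 1 N))), for 0.2 s.
2. the red pad of the middle unit (seen from the robot) is pressed by the fingers to its stop (over 90 % of its travel) (((y of leaf0_c1 in the frame of board between -0.07 and 0.07 m and z of leaf0_c1 in the frame of board below 0.0608 m and contact force between the fingers and leaf0_c1 above 1 N) or (y of leaf1_c1 in the frame of board between -0.07 and 0.07 m and z of leaf1_c1 in the frame of board below 0.0585 m and contact force between the fingers and leaf1_c1 above 1 N) or (y of leaf2_c1 in the frame of board between -0.07 and 0.07 m and z of leaf2_c1 in the frame of board below 0.0567 m and contact force between the fingers and leaf2_c1 above 1 N))), for 0.2 s.
3. the red pad of the right unit (seen from the robot) is pressed by the fingers to its stop (over 90 % of its travel) (((y of leaf0_c1 in the frame of board below -0.07 m and z of leaf0_c1 in the frame of board below 0.0608 m and contact force between the fingers and leaf0_c1 above 1 N) or (y of leaf1_c1 in the frame of board below -0.07 m and z of leaf1_c1 in the frame of board below 0.0585 m and contact force between the fingers and leaf1_c1 above 1 N) or (y of leaf2_c1 in the frame of board below -0.07 m and z of leaf2_c1 in the frame of board below 0.0567 m and contact force between the fingers and leaf2_c1 above 1 N))), for 0.2 s.
4. the valve of the unit with the tired spring is closed (((y of leaf1_c1 in the frame of board above 0.07 m and value of joint valve_left above 1.4 rad) or (y of leaf1_c1 in the frame of board between -0.07 and 0.07 m and value of joint valve_middle above 1.4 rad) or (y of leaf1_c1 in the frame of board below -0.07 m and value of joint valve_right above 1.4 rad))), for 0.2 s.
At the end, for the whole second after the job is handed in: The valve of the unit with the softest leaf is closed (over 1.4 rad), the other two are open (under 0.3 rad), all three leaves are free again (pad within 2 mm of its free height), and bottle, jar and meter are within 20 mm of where they stood (((y of leaf1_c1 in the frame of board above 0.07 m and value of joint valve_left above 1.4 rad) or (y of leaf1_c1 in the frame of board between -0.07 and 0.07 m and value of joint valve_middle above 1.4 rad) or (y of leaf1_c1 in the frame of board below -0.07 m and value of joint valve_right above 1.4 rad)) and (y of leaf1_c1 in the frame of board above 0.07 m or value of joint valve_left below 0.3 rad) and (y of leaf1_c1 in the frame of board between -0.07 and 0.07 m or value of joint valve_middle below 0.3 rad) and (y of leaf1_c1 in the frame of board below -0.07 m or value of joint valve_right below 0.3 rad) and z of each of leaf0_c1, leaf1_c1, leaf2_c1 in the frame of board above 0.0653 m and distance of each of reagent, jar, meter from where it was at the start of the episode below 0.02 m); the robot touches nothing.
It fails at once if a pad is pressed with more than 25 N (contact force between anything else and leaf0_c1 above 25 N or contact force between anything else and leaf1_c1 above 25 N or contact force between anything else and leaf2_c1 above 25 N).
It fails at once if the valve of a unit with a healthy spring is turned beyond 0.5 rad ((not (y of leaf1_c1 in the frame of board above 0.07 m) and value of joint valve_left above 0.5 rad) or (not (y of leaf1_c1 in the frame of board between -0.07 and 0.07 m) and value of joint valve_middle above 0.5 rad) or (not (y of leaf1_c1 in the frame of board below -0.07 m) and value of joint valve_right above 0.5 rad)).
It fails at once if the bottle, jar or meter is pushed more than 20 mm (distance of any of reagent, jar, meter from where it was at the start of the episode above 0.02 m).
It also fails if it takes over 64 s, if anything falls off the work surface, if the arm or the gripper's body presses on something with over 40 N, if the wrist force passes 120 N, or if a joint passes its speed limit or range.

## Working session

There is one attempt and no reset: what is moved stays moved. The work goes in short steps, Python scripts to look and compute and a tool call to move; the robot and the scene stay as the last step left them, time stands still between calls to the robot, and variables do not carry over. Pictures are saved under pics/ and viewed, at most 10 in all, crops included, and the job is handed in when it is done.

Besides the shell and the picture viewer there is one more tool, called after "Emit:" by a JSON object that holds its "method" and its "body", one argument or row to a line. servo_tool: Moves the arm, as the interface text tells. Its arguments: {"type":"object","properties":{"plan":{"type":"array","items":{"type":"object","properties":{"travel":{"type":"array","items":{"type":"number"}},"dr":{"type":"array","items":{"type":"number"}}}}},"jaw":{"type":"number"},"grip_force":{"type":"number"}},"required":["plan"]}

```bash
mkdir -p pics; python3 - <<'E'
from cell import monitor, optics, env
import cv2
print(monitor.read_state(), env.pinch_z)
for n in ("scene","side"):
    cv2.imwrite(f"pics/{n}0.png", cv2.cvtColor(optics.get_image(n),cv2.COLOR_RGB2BGR))
    print(optics.camera_model(n))
E
```

```text
{'clock': 0.0, 'joint_pos': array([-1.31413881e+00,  2.45770480e-01,  1.55903492e+00, -8.07676025e-06,
        1.33868465e+00, -1.74093618e-01]), 'joint_vel': array([ 0.00112882,  0.00035904,  0.00051696, -0.00037194,  0.00063262,
       -0.00024867]), 'tau': array([-2.44025447e-03, -4.29512036e+01, -3.26127398e+01, -2.37626737e-04,
        5.34315026e-03,  1.64005871e-05]), 'tcp_pos': array([ 0.27127237, -0.59006949,  0.23019696]), 'orientation': array([ 9.76895560e-01,  2.13715148e-01, -4.30789046e-05, -9.47729351e-04]), 'wrist_force': array([-0.33679126,  1.20025972, -0.30383642]), 'moment': array([ 0.07064847,  0.00736296, -0.01875913]), 'grip_force': 0.0, 'grip_width': 0.08530747626165015} 0.0187
{'mtx': array([[368.52645377,   0.        , 320.78220086],
       [  0.        , 368.52645377, 199.15804613],
       [  0.        ,   0.        ,   1.        ]]), 'pose': array([[ 0.33554603,  0.56707722, -0.75221824,  1.08243201],
       [ 0.94201187, -0.20600973,  0.26490306, -0.16175138],
       [-0.00474379, -0.79748568, -0.60331922,  0.48746816],
       [ 0.        ,  0.        ,  0.        ,  1.        ]])}
{'mtx': array([[397.42558211,   0.        , 317.22989093],
       [  0.        , 397.42558211, 197.13931246],
       [  0.        ,   0.        ,   1.        ]]), 'pose': array([[ 0.93308955, -0.18174962,  0.3103401 ,  0.32510194],
       [-0.35960675, -0.45905684,  0.81237294, -0.5585423 ],
       [-0.00518473, -0.86961709, -0.49369953,  0.47779378],
       [ 0.        ,  0.        ,  0.        ,  1.        ]])}
```

View pics/scene0.png

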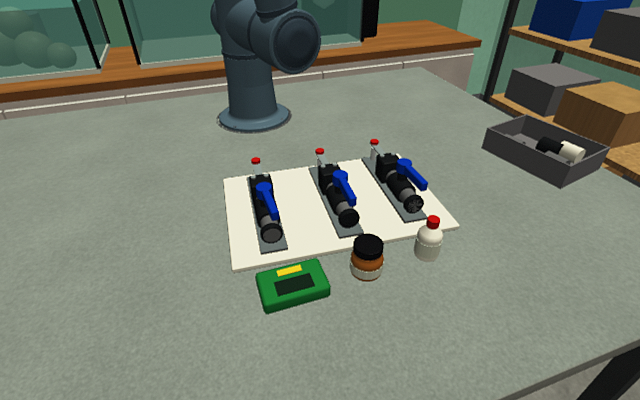

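View pics/side0.png

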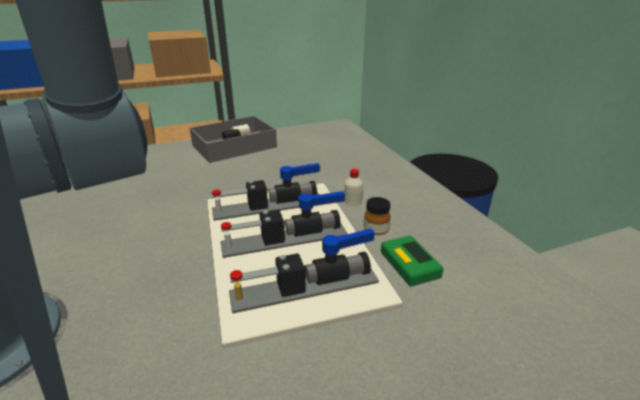

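Scene: pads at about (375,142) left, (320,151) middle and (256,160) right. Side: (216,192), (226,226) and (236,275). All the blue handles lie along their pipes.

```bash
cat > h.py <<'E'
import numpy as np, cv2
from cell import monitor, optics, env
def ray(cam,u,v):
    m=np.linalg.inv(cam["mtx"])@[u,v,1]; P=cam["pose"]; return P[:3,3],P[:3,:3]@m
def onz(cam,u,v,z):
    o,d=ray(cam,u,v); return o+d*(z-o[2])/d[2]
def tri(*rs):
    A=np.zeros((3,3));b=np.zeros(3)
    for o,d in rs:
        d=d/np.linalg.norm(d);M=np.eye(3)-np.outer(d,d);A+=M;b+=M@o
    return np.linalg.solve(A,b)
def red(im):
    r,g,b=[im[...,i].astype(int) for i in range(3)]
    n,_,st,c=cv2.connectedComponentsWithStats(((r>110)&(g<0.45*r)&(b<0.45*r)).astype('uint8'))
    return [(c[i],st[i]) for i in range(1,n) if st[i,4]>12]
E
python3 - <<'E'
from h import *
np.set_printoptions(precision=4,suppress=True)
ims={n:cv2.cvtColor(cv2.imread(f"pics/{n}0.png"),cv2.COLOR_BGR2RGB) for n in("scene","side")}
for n in ims:
    c=optics.camera_model(n)
    for p,s in red(ims[n]): print(n,p,s,onz(c,*p,0.068))
S=optics.camera_model("scene");D=optics.camera_model("side")
im=ims["scene"]
cv2.imwrite("pics/c1.png",cv2.resize(cv2.cvtColor(im[130:275,215:465],cv2.COLOR_RGB2BGR),None,fx=3.2,fy=3.2,interpolation=cv2.INTER_CUBIC))
im=ims["side"]
cv2.imwrite("pics/c2.png",cv2.resize(cv2.cvtColor(im[155:335,200:400],cv2.COLOR_RGB2BGR),None,fx=3.3,fy=3.3,interpolation=cv2.INTER_CUBIC))
E
```

```text
scene [374.2692 140.5769] [371 139   8   4  26] [0.3848 0.22   0.068 ]
scene [319.5 150. ] [316 148   8   5  32] [0.3826 0.0823 0.068 ]
scene [255.1429 159.3143] [251 157   9   5  35] [ 0.3729 -0.0647  0.068 ]
scene [433.6842 218.75  ] [428 215  12   8  76] [0.681  0.1899 0.068 ]
side [354.0698 172.1163] [351 169   7   8  43] [0.7058 0.1949 0.068 ]
side [215.6857 192.0571] [212 190   8   6  35] [0.3883 0.2164 0.068 ]
side [225.5455 225.3409] [222 223   9   6  44] [0.3859 0.0794 0.068 ]
side [235.6923 274.7564] [231 271  11   9  78] [ 0.3767 -0.0658  0.068 ]
```

View pics/c1.png

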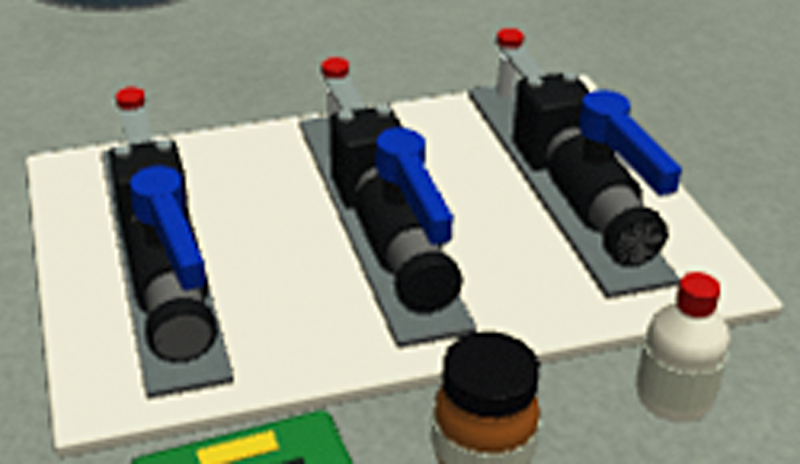

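View pics/c2.png

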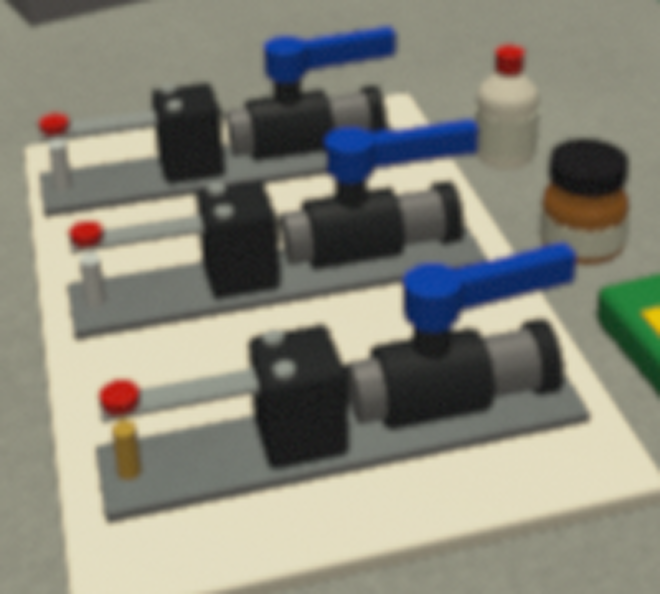

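Emit:
{"method": "servo_tool", "body": {
  "plan": [
    {"travel": [0,0,0],"dr": [0,0,6.17]},
    {"travel": [0,0,0],"dr": [0,0,6.17]},
    {"travel": [0,0,0],"dr": [0,0,6.17]},
    {"travel": [0,0,0],"dr": [0,0,6.17]},
    {"travel": [28,-28,0],"dr": [0,0,0]},
    {"travel": [28,-28,0],"dr": [0,0,0]},
    {"travel": [28,-28,0],"dr": [0,0,0]},
    {"travel": [28,-28,0],"dr": [0,0,0]},
    {"travel": [28,-28,0],"dr": [0,0,0]},
    {"travel": [0,-30,0],"dr": [0,0,0]}
  ],
  "jaw": 0,
  "grip_force": 40
}}

```text
clock: 0.93
tcp_pos: [0.4145, -0.4187, 0.2309]
orientation: [1.0, 0.001, 0.001, -0.0]
wrist_force: [0.4, 0.0, 0.2]
grip_width: -0.0
grip_force: 0.0
```

```bash
python3 - <<'E'
from h import *
np.set_printoptions(precision=4,suppress=True)
S=optics.camera_model("scene");D=optics.camera_model("side")
s=lambda x,y:(215+x/3.2,130+y/3.2)
d=lambda x,y:(200+x/3.3,155+y/3.3)
# hub top centre, tip top-centre: left, middle, right
for n,a,b,ta,tb in [("L",(605,103),(285,46),(672,172),(393,33)),("M",(401,140),(349,138),(442,216),(475,127)),("R",(156,181),(431,276),(190,262),(572,251))]:
    print(n,"axis",onz(S,*s(*a),.104)[:2],onz(D,*d(*b),.104)[:2],"tip",onz(S,*s(*ta),.104)[:2],onz(D,*d(*tb),.104)[:2])
print(monitor.read_state()["joint_pos"])
E
```

```text
L axis [0.5462 0.2027] [0.5423 0.1974] tip [0.6253 0.2006] [0.6159 0.1899]
M axis [0.5417 0.0682] [0.5402 0.0657] tip [0.619  0.0609] [0.6133 0.0509]
R axis [ 0.5335 -0.0777] [ 0.5315 -0.0776] tip [ 0.6109 -0.0771] [ 0.6055 -0.0837]
[-0.9833  0.1045  1.7182  0.0013  1.3184  0.5843]
```

Emit:
{"method": "servo_tool", "body": {
  "plan": [
    {"travel": [0,-40,5],"dr": [0,0,0]},
    {"travel": [0,-40,5],"dr": [0,0,0]},
    {"travel": [0,-40,5],"dr": [0,0,0]},
    {"travel": [0,-40,5],"dr": [0,0,0]},
    {"travel": [0,-40,5],"dr": [0,0,0]},
    {"travel": [0,-40,5],"dr": [0,0,0]},
    {"travel": [0,-40,5],"dr": [0,0,0]},
    {"travel": [0,-40,5],"dr": [0,0,0]},
    {"travel": [0,-40,5],"dr": [0,0,0]},
    {"travel": [0,-40,5],"dr": [0,0,0]}
  ]
}}

```text
clock: 1.77
tcp_pos: [0.4107, -0.0187, 0.1809]
orientation: [1.0, -0.0, 0.0, -0.0]
wrist_force: [0.5, 0.1, 0.7]
grip_width: 0.0001
grip_force: 0.0
```

Emit:
{"method": "servo_tool", "body": {
  "plan": [
    {"travel": [-5,-40,5],"dr": [0,0,0]},
    {"travel": [-5,-40,5],"dr": [0,0,0]},
    {"travel": [-5,-40,5],"dr": [0,0,0]},
    {"travel": [-5,-40,5],"dr": [0,0,0]},
    {"travel": [-5,-40,5],"dr": [0,0,0]},
    {"travel": [0,-38,5],"dr": [0,0,0]},
    {"travel": [0,0,20],"dr": [0,0,0]},
    {"travel": [0,0,20],"dr": [0,0,0]},
    {"travel": [0,0,0],"dr": [0,0,0]}
  ]
}}

```text
clock: 2.52
tcp_pos: [0.3829, 0.2174, 0.1074]
orientation: [1.0, 0.001, -0.004, 0.001]
wrist_force: [-1.4, -0.4, -0.3]
grip_width: -0.0001
grip_force: 0.0
```

Emit:
{"method": "servo_tool", "body": {
  "plan": [
    {"travel": [1,0,15],"dr": [0,0,0]},
    {"travel": [1,0,14],"dr": [0,0,0]},
    {"travel": [0,0,0],"dr": [0,0,0]},
    {"travel": [0,0,0],"dr": [0,0,0]},
    {"travel": [0,0,0],"dr": [0,0,0]},
    {"travel": [0,0,0],"dr": [0,0,0]}
  ]
}}

```text
clock: 3.02
tcp_pos: [0.3893, 0.2174, 0.0836]
orientation: [1.0, -0.0, 0.001, -0.0]
wrist_force: [0.4, -1.1, -0.2]
grip_width: -0.0001
grip_force: 0.0
```

```bash
python3 - <<'E'
from h import *
s=monitor.read_state();print(s["tcp_pos"],s["wrist_force"],s["joint_pos"])
cv2.imwrite("pics/w1.png",cv2.resize(cv2.cvtColor(optics.get_image("side")[140:260,170:330],cv2.COLOR_RGB2BGR),None,fx=4,fy=4,interpolation=cv2.INTER_CUBIC))
E
```

```text
[0.38927746 0.21743008 0.08357179] [ 0.38146736 -1.12611534 -0.23868038] [ 2.54068980e-01 -4.36847277e-02  2.16756413e+00  3.41524623e-05
  1.01557985e+00  1.82522675e+00]
```

View pics/w1.png

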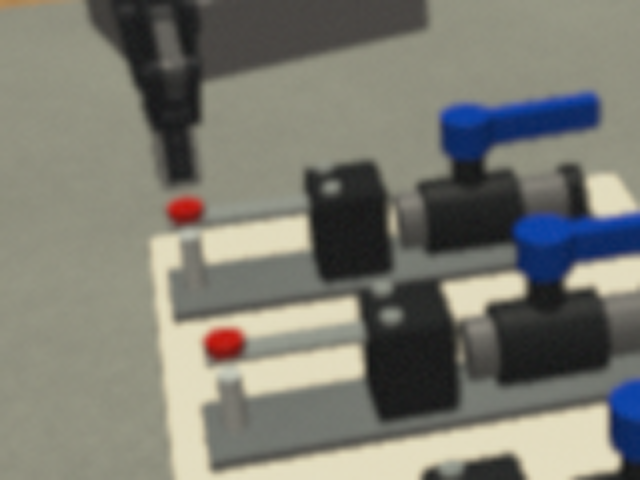

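The shut fingertips (crop 182,180) hang right over the left pad (185,208). Now I press in small steps.

Emit:
{"method": "servo_tool", "body": {
  "plan": [
    {"travel": [-1,0,4],"dr": [0,0,0]},
    {"travel": [-1,0,4],"dr": [0,0,0]},
    {"travel": [0,0,3],"dr": [0,0,0]},
    {"travel": [0,0,2],"dr": [0,0,0]},
    {"travel": [0,0,1],"dr": [0,0,0]},
    {"travel": [0,0,1],"dr": [0,0,0]},
    {"travel": [0,0,0],"dr": [0,0,0]},
    {"travel": [0,0,0],"dr": [0,0,0]}
  ]
}}

```text
clock: 3.73
tcp_pos: [0.3858, 0.2174, 0.0672]
orientation: [1.0, 0.0, -0.001, 0.0]
wrist_force: [-4.5, -0.4, 5.1]
grip_width: -0.0003
grip_force: 2.8
```

Emit:
{"method": "servo_tool", "body": {
  "plan": [
    {"travel": [0,0,1],"dr": [0,0,0]},
    {"travel": [0,0,1],"dr": [0,0,0]},
    {"travel": [0,0,0],"dr": [0,0,0]},
    {"travel": [0,0,0],"dr": [0,0,0]}
  ]
}}

```text
clock: 4.07
tcp_pos: [0.3857, 0.2174, 0.0654]
orientation: [1.0, 0.0, -0.001, 0.0]
wrist_force: [-5.5, -0.2, 8.1]
grip_width: -0.0
grip_force: 3.9
```

Emit:
{"method": "servo_tool", "body": {
  "plan": [
    {"travel": [0,0,1],"dr": [0,0,0]},
    {"travel": [0,0,0],"dr": [0,0,0]},
    {"travel": [0,0,0],"dr": [0,0,0]}
  ]
}}

```text
clock: 4.32
tcp_pos: [0.3857, 0.2174, 0.0645]
orientation: [1.0, 0.0, -0.001, 0.0]
wrist_force: [-7.2, -0.3, 8.7]
grip_width: -0.0002
grip_force: 4.4
```

Emit:
{"method": "servo_tool", "body": {
  "plan": [
    {"travel": [0,0,0.7],"dr": [0,0,0]},
    {"travel": [0,0,0],"dr": [0,0,0]},
    {"travel": [0,0,0],"dr": [0,0,0]}
  ]
}}

```text
clock: 4.57
tcp_pos: [0.3857, 0.2174, 0.064]
orientation: [1.0, 0.0, -0.001, 0.0]
wrist_force: [-6.3, -0.3, 9.7]
grip_width: -0.0
grip_force: 5.3
```

Emit:
{"method": "servo_tool", "body": {
  "plan": [
    {"travel": [0,0,0.5],"dr": [0,0,0]},
    {"travel": [0,0,0],"dr": [0,0,0]},
    {"travel": [0,0,0],"dr": [0,0,0]}
  ]
}}

```text
clock: 4.82
tcp_pos: [0.3857, 0.2175, 0.0639]
orientation: [1.0, 0.0, -0.001, 0.0]
wrist_force: [-8.8, -0.6, 13.6]
grip_width: -0.0001
grip_force: 7.2
```

Emit:
{"method": "servo_tool", "body": {
  "plan": [
    {"travel": [0,0,0.2],"dr": [0,0,0]},
    {"travel": [0,0,0],"dr": [0,0,0]},
    {"travel": [0,0,0],"dr": [0,0,0]},
    {"travel": [0,0,0],"dr": [0,0,0]}
  ]
}}

```text
clock: 5.15
tcp_pos: [0.3857, 0.2175, 0.0638]
orientation: [1.0, 0.0, -0.001, 0.0]
wrist_force: [-9.4, -1.6, 15.2]
grip_width: 0.0
grip_force: 8.0
```

Emit:
{"method": "servo_tool", "body": {
  "plan": [
    {"travel": [0,0,-5],"dr": [0,0,0]},
    {"travel": [0,0,-10],"dr": [0,0,0]},
    {"travel": [0,0,-10],"dr": [0,0,0]},
    {"travel": [0,35,0],"dr": [0,0,0]},
    {"travel": [0,35,0],"dr": [0,0,0]},
    {"travel": [0,35,0],"dr": [0,0,0]},
    {"travel": [0,31,0],"dr": [0,0,0]},
    {"travel": [0,0,0],"dr": [0,0,0]},
    {"travel": [0,0,0],"dr": [0,0,0]},
    {"travel": [0,0,0],"dr": [0,0,0]}
  ]
}}

```text
clock: 5.98
tcp_pos: [0.3868, 0.0815, 0.0883]
orientation: [1.0, -0.0, 0.001, -0.0]
wrist_force: [0.3, -0.6, -0.5]
grip_width: 0.0
grip_force: 0.0
```

Emit:
{"method": "servo_tool", "body": {
  "plan": [
    {"travel": [-1,0,8],"dr": [0,0,0]},
    {"travel": [-1,0,7],"dr": [0,0,0]},
    {"travel": [0,0,3],"dr": [0,0,0]},
    {"travel": [0,0,2],"dr": [0,0,0]},
    {"travel": [0,0,1],"dr": [0,0,0]},
    {"travel": [0,0,1],"dr": [0,0,0]},
    {"travel": [0,0,0],"dr": [0,0,0]},
    {"travel": [0,0,0],"dr": [0,0,0]}
  ]
}}

```text
clock: 6.65
tcp_pos: [0.3844, 0.0815, 0.066]
orientation: [1.0, 0.0, -0.0, -0.0]
wrist_force: [-1.9, 1.7, 1.8]
grip_width: 0.0001
grip_force: 1.1
```

Emit:
{"method": "servo_tool", "body": {
  "plan": [
    {"travel": [0,0,0.7],"dr": [0,0,0]},
    {"travel": [0,0,0.6],"dr": [0,0,0]},
    {"travel": [0,0,0],"dr": [0,0,0]},
    {"travel": [0,0,0],"dr": [0,0,0]}
  ]
}}

```text
clock: 6.98
tcp_pos: [0.3845, 0.0814, 0.0647]
orientation: [1.0, -0.0, 0.0, -0.0]
wrist_force: [-1.7, 1.1, 3.0]
grip_width: 0.0001
grip_force: 1.4
```

Emit:
{"method": "servo_tool", "body": {
  "plan": [
    {"travel": [0,0,1],"dr": [0,0,0]},
    {"travel": [0,0,0],"dr": [0,0,0]},
    {"travel": [0,0,0],"dr": [0,0,0]}
  ]
}}

```text
clock: 7.23
tcp_pos: [0.3845, 0.0814, 0.0637]
orientation: [1.0, -0.0, 0.0, -0.0]
wrist_force: [-1.8, 1.5, 3.2]
grip_width: -0.0
grip_force: 1.6
```

Emit:
{"method": "servo_tool", "body": {
  "plan": [
    {"travel": [0,0,1],"dr": [0,0,0]},
    {"travel": [0,0,0],"dr": [0,0,0]},
    {"travel": [0,0,0],"dr": [0,0,0]}
  ]
}}

```text
clock: 7.48
tcp_pos: [0.3845, 0.0814, 0.0626]
orientation: [1.0, 0.0, 0.0, -0.0]
wrist_force: [-1.9, 1.1, 3.3]
grip_width: -0.0001
grip_force: 1.8
```

Emit:
{"method": "servo_tool", "body": {
  "plan": [
    {"travel": [0,0,1],"dr": [0,0,0]},
    {"travel": [0,0,0],"dr": [0,0,0]},
    {"travel": [0,0,0],"dr": [0,0,0]}
  ]
}}

```text
clock: 7.73
tcp_pos: [0.3845, 0.0814, 0.0618]
orientation: [1.0, 0.0, -0.0, -0.0]
wrist_force: [-3.5, 0.9, 5.8]
grip_width: -0.0001
grip_force: 3.2
```

Emit:
{"method": "servo_tool", "body": {
  "plan": [
    {"travel": [0,0,0.8],"dr": [0,0,0]},
    {"travel": [0,0,0],"dr": [0,0,0]},
    {"travel": [0,0,0],"dr": [0,0,0]}
  ]
}}

```text
clock: 7.98
tcp_pos: [0.3846, 0.0814, 0.0616]
orientation: [1.0, 0.0, -0.0, 0.0]
wrist_force: [-5.7, 1.7, 12.5]
grip_width: 0.0
grip_force: 6.5
```

Emit:
{"method": "servo_tool", "body": {
  "plan": [
    {"travel": [0,0,0.5],"dr": [0,0,0]},
    {"travel": [0,0,0],"dr": [0,0,0]},
    {"travel": [0,0,0],"dr": [0,0,0]}
  ]
}}

```text
clock: 8.23
tcp_pos: [0.3846, 0.0814, 0.0614]
orientation: [1.0, 0.0, -0.0, 0.0]
wrist_force: [-8.2, 1.9, 16.2]
grip_width: 0.0002
grip_force: 8.6
```

The middle pad gave only about 3.5 N before its stop, so it is soft. Now the right one.

Emit:
{"method": "servo_tool", "body": {
  "plan": [
    {"travel": [0,0,-7],"dr": [0,0,0]},
    {"travel": [0,0,-10],"dr": [0,0,0]},
    {"travel": [0,0,-10],"dr": [0,0,0]},
    {"travel": [-3,38,0],"dr": [0,0,0]},
    {"travel": [-3,38,0],"dr": [0,0,0]},
    {"travel": [-3,38,0],"dr": [0,0,0]},
    {"travel": [0,32,0],"dr": [0,0,0]},
    {"travel": [0,0,0],"dr": [0,0,0]},
    {"travel": [0,0,0],"dr": [0,0,0]},
    {"travel": [0,0,0],"dr": [0,0,0]}
  ]
}}

```text
clock: 9.07
tcp_pos: [0.3752, -0.0645, 0.087]
orientation: [1.0, -0.0, -0.0, -0.0]
wrist_force: [-0.0, 0.3, -0.4]
grip_width: -0.0002
grip_force: 0.0
```

Emit:
{"method": "servo_tool", "body": {
  "plan": [
    {"travel": [0,0,8],"dr": [0,0,0]},
    {"travel": [0,0,7],"dr": [0,0,0]},
    {"travel": [0,0,3],"dr": [0,0,0]},
    {"travel": [0,0,2],"dr": [0,0,0]},
    {"travel": [0,0,1],"dr": [0,0,0]},
    {"travel": [0,0,1],"dr": [0,0,0]},
    {"travel": [0,0,0],"dr": [0,0,0]},
    {"travel": [0,0,0],"dr": [0,0,0]}
  ]
}}

```text
clock: 9.73
tcp_pos: [0.3751, -0.0642, 0.0652]
orientation: [1.0, 0.0, -0.0, -0.0]
wrist_force: [-3.4, 3.6, 6.0]
grip_width: -0.0003
grip_force: 2.6
```

Emit:
{"method": "servo_tool", "body": {
  "plan": [
    {"travel": [0,0,1],"dr": [0,0,0]},
    {"travel": [0,0,1],"dr": [0,0,0]},
    {"travel": [0,0,0],"dr": [0,0,0]},
    {"travel": [0,0,0],"dr": [0,0,0]}
  ]
}}

```text
clock: 10.07
tcp_pos: [0.3753, -0.0645, 0.0635]
orientation: [1.0, -0.0, -0.0, -0.0]
wrist_force: [-3.8, 3.6, 5.8]
grip_width: 0.0
grip_force: 3.3
```

Emit:
{"method": "servo_tool", "body": {
  "plan": [
    {"travel": [0,0,1],"dr": [0,0,0]},
    {"travel": [0,0,0],"dr": [0,0,0]},
    {"travel": [0,0,0],"dr": [0,0,0]}
  ]
}}

```text
clock: 10.32
tcp_pos: [0.3753, -0.0645, 0.0625]
orientation: [1.0, -0.0, -0.0, -0.0]
wrist_force: [-5.6, 3.7, 7.2]
grip_width: 0.0004
grip_force: 3.7
```

Emit:
{"method": "servo_tool", "body": {
  "plan": [
    {"travel": [0,0,1],"dr": [0,0,0]},
    {"travel": [0,0,1],"dr": [0,0,0]},
    {"travel": [0,0,0],"dr": [0,0,0]},
    {"travel": [0,0,0],"dr": [0,0,0]}
  ]
}}

```text
clock: 10.65
tcp_pos: [0.3753, -0.0645, 0.0606]
orientation: [1.0, 0.0, -0.0, -0.0]
wrist_force: [-5.4, 4.0, 7.8]
grip_width: 0.0004
grip_force: 4.5
```

Emit:
{"method": "servo_tool", "body": {
  "plan": [
    {"travel": [0,0,0.8],"dr": [0,0,0]},
    {"travel": [0,0,0],"dr": [0,0,0]},
    {"travel": [0,0,0],"dr": [0,0,0]}
  ]
}}

```text
clock: 10.9
tcp_pos: [0.3754, -0.0645, 0.06]
orientation: [1.0, 0.0, -0.0, -0.0]
wrist_force: [-5.2, 4.4, 9.5]
grip_width: -0.0003
grip_force: 5.0
```

Emit:
{"method": "servo_tool", "body": {
  "plan": [
    {"travel": [0,0,0.6],"dr": [0,0,0]},
    {"travel": [0,0,0],"dr": [0,0,0]},
    {"travel": [0,0,0],"dr": [0,0,0]}
  ]
}}

```text
clock: 11.15
tcp_pos: [0.3754, -0.0645, 0.0598]
orientation: [1.0, 0.0, -0.001, -0.0]
wrist_force: [-7.3, 4.9, 14.0]
grip_width: -0.0002
grip_force: 7.5
```

Emit:
{"method": "servo_tool", "body": {
  "plan": [
    {"travel": [0,0,0.2],"dr": [0,0,0]},
    {"travel": [0,0,0],"dr": [0,0,0]},
    {"travel": [0,0,0],"dr": [0,0,0]},
    {"travel": [0,0,0],"dr": [0,0,0]},
    {"travel": [0,0,-8],"dr": [0,0,0]},
    {"travel": [0,0,-20],"dr": [0,0,0]},
    {"travel": [0,0,-32],"dr": [0,0,0]},
    {"travel": [0,0,-20],"dr": [0,0,0]},
    {"travel": [0,0,0],"dr": [0,0,0]}
  ]
}}

```text
clock: 11.9
tcp_pos: [0.3789, -0.0666, 0.1435]
orientation: [1.0, 0.0, 0.005, 0.003]
wrist_force: [1.6, -0.0, 1.4]
grip_width: -0.0001
grip_force: 0.0
```

Emit:
{"method": "servo_tool", "body": {
  "plan": [
    {"travel": [31,-13,0],"dr": [0,0,0]},
    {"travel": [31,-13,0],"dr": [0,0,0]},
    {"travel": [31,-13,0],"dr": [0,0,0]},
    {"travel": [31,-13,0],"dr": [0,0,0]},
    {"travel": [31,-13,0],"dr": [0,0,0]},
    {"travel": [31,-13,0],"dr": [0,0,0]},
    {"travel": [29,-8,0],"dr": [0,0,0]},
    {"travel": [0,0,0],"dr": [0,0,0]},
    {"travel": [0,0,0],"dr": [0,0,0]}
  ]
}}

```text
clock: 12.65
tcp_pos: [0.591, 0.0216, 0.1372]
orientation: [1.0, 0.0, -0.0, 0.0]
wrist_force: [0.2, 0.0, -0.2]
grip_width: -0.0002
grip_force: 0.0
```

```bash
python3 - <<'E'
from h import *
s=monitor.read_state();print(s["tcp_pos"],s["wrist_force"])
a=optics.get_image("side")[120:320,190:410];b=optics.get_image("scene")[90:290,220:460]
f=lambda im:cv2.resize(cv2.cvtColor(im,cv2.COLOR_RGB2BGR),(390,340),interpolation=cv2.INTER_CUBIC)
cv2.imwrite("pics/w2.png",np.hstack([f(a),f(b)]))
E
```

```text
[0.59103262 0.02156124 0.13724993] [ 0.24013941  0.00418214 -0.16749917]
```

View pics/w2.png

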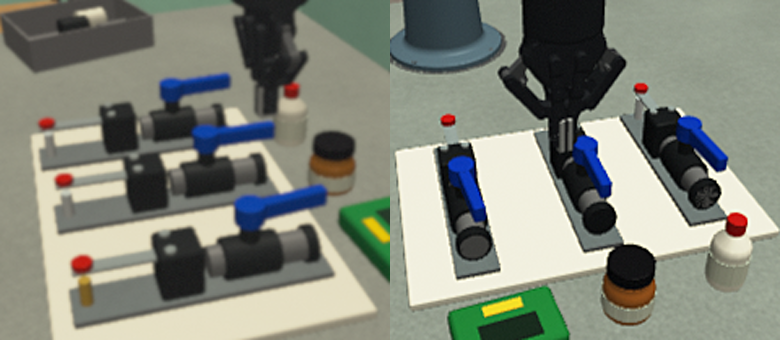

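Emit:
{"method": "servo_tool", "body": {
  "plan": [
    {"travel": [0,0,16],"dr": [0,0,0]},
    {"travel": [0,0,15],"dr": [0,0,0]},
    {"travel": [0,0,15],"dr": [0,0,0]},
    {"travel": [0,0,0],"dr": [0,0,0]},
    {"travel": [0,0,0],"dr": [0,0,0]},
    {"travel": [0,0,0],"dr": [0,0,0]}
  ]
}}

```text
clock: 13.25
tcp_pos: [0.5905, 0.021, 0.0937]
orientation: [1.0, -0.0, 0.001, 0.0]
wrist_force: [0.4, 0.9, 0.9]
grip_width: -0.0002
grip_force: 0.0
```

Emit:
{"method": "servo_tool", "body": {
  "plan": [
    {"travel": [0,-8,0],"dr": [0,0,0]},
    {"travel": [0,-8,0],"dr": [0,0,0]},
    {"travel": [0,-8,0],"dr": [0,0,0]},
    {"travel": [2,-6,0],"dr": [0,0,0]},
    {"travel": [2,-6,0],"dr": [0,0,0]},
    {"travel": [1,-6,0],"dr": [0,0,0]},
    {"travel": [1,-6,0],"dr": [0,0,0]},
    {"travel": [0,0,0],"dr": [0,0,0]},
    {"travel": [0,0,0],"dr": [0,0,0]}
  ]
}}

```text
clock: 14.0
tcp_pos: [0.5967, 0.0702, 0.0927]
orientation: [1.0, 0.0, 0.0, -0.0]
wrist_force: [0.7, -0.5, 1.0]
grip_width: 0.0
grip_force: 0.2
```

Emit:
{"method": "servo_tool", "body": {
  "plan": [
    {"travel": [-1,-7,0],"dr": [0,0,0]},
    {"travel": [-2,-7,0],"dr": [0,0,0]},
    {"travel": [-3,-7,0],"dr": [0,0,0]},
    {"travel": [-4,-7,0],"dr": [0,0,0]},
    {"travel": [-5,-5,0],"dr": [0,0,0]},
    {"travel": [-6,-4,0],"dr": [0,0,0]},
    {"travel": [-5,-4,0],"dr": [0,0,0]},
    {"travel": [-4,-3,0],"dr": [0,0,0]},
    {"travel": [0,0,0],"dr": [0,0,0]},
    {"travel": [0,0,0],"dr": [0,0,0]}
  ]
}}

```text
clock: 14.83
tcp_pos: [0.5656, 0.1141, 0.0926]
orientation: [1.0, -0.0, -0.001, -0.001]
wrist_force: [0.3, 1.2, -0.2]
grip_width: -0.0001
grip_force: 0.0
```

Emit:
{"method": "servo_tool", "body": {
  "plan": [
    {"travel": [-2,0,0],"dr": [0,0,0]},
    {"travel": [-2,0,0],"dr": [0,0,0]},
    {"travel": [0,0,0],"dr": [0,0,0]},
    {"travel": [0,0,0],"dr": [0,0,0]}
  ]
}}

```text
clock: 15.17
tcp_pos: [0.5634, 0.1139, 0.093]
orientation: [1.0, -0.0, 0.002, -0.001]
wrist_force: [4.5, 2.5, -2.0]
grip_width: 0.0002
grip_force: 2.4
```

```bash
python3 - <<'E'
from h import *
a=optics.get_image("side")[120:320,190:410];b=optics.get_image("scene")[90:290,220:460]
f=lambda im:cv2.resize(cv2.cvtColor(im,cv2.COLOR_RGB2BGR),(390,340),interpolation=cv2.INTER_CUBIC)
cv2.imwrite("pics/w3.png",np.hstack([f(a),f(b)]))
E
```

```text
(no output)
```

View pics/w3.png

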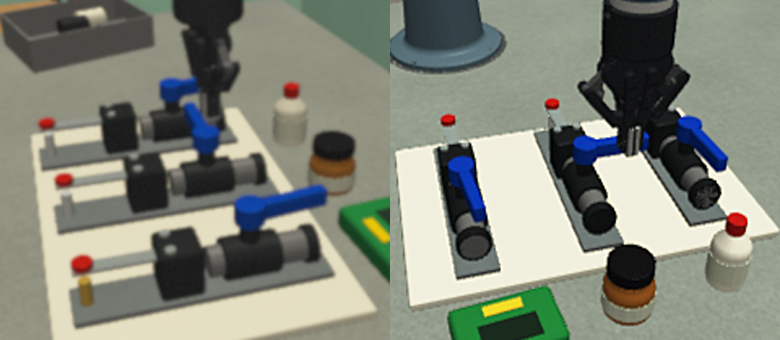

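The middle handle now points square across the pipe to the left. I push on until the end stop shows in the force.

Emit:
{"method": "servo_tool", "body": {
  "plan": [
    {"travel": [-2,0,0],"dr": [0,0,0]},
    {"travel": [0,0,0],"dr": [0,0,0]},
    {"travel": [0,0,0],"dr": [0,0,0]}
  ]
}}

```text
clock: 15.52
tcp_pos: [0.5632, 0.1138, 0.0933]
orientation: [1.0, -0.001, 0.004, -0.001]
wrist_force: [11.3, 2.9, -6.1]
grip_width: 0.0003
grip_force: 5.4
```

Emit:
{"method": "servo_tool", "body": {
  "plan": [
    {"travel": [-2,0,0],"dr": [0,0,0]},
    {"travel": [0,0,0],"dr": [0,0,0]},
    {"travel": [0,0,0],"dr": [0,0,0]}
  ]
}}

```text
clock: 15.77
tcp_pos: [0.563, 0.1137, 0.0937]
orientation: [1.0, -0.001, 0.007, -0.001]
wrist_force: [18.6, 3.2, -11.4]
grip_width: 0.0004
grip_force: 8.6
```

The handle is on its end stop: the force rises and it no longer moves. I back off and lift.

Emit:
{"method": "servo_tool", "body": {
  "plan": [
    {"travel": [6,0,0],"dr": [0,0,0]},
    {"travel": [10,0,0],"dr": [0,0,0]},
    {"travel": [5,0,0],"dr": [0,0,0]},
    {"travel": [0,0,-20],"dr": [0,0,0]},
    {"travel": [0,0,-35],"dr": [0,0,0]},
    {"travel": [0,0,-40],"dr": [0,0,0]},
    {"travel": [0,0,-20],"dr": [0,0,0]},
    {"travel": [0,0,0],"dr": [0,0,0]},
    {"travel": [0,0,0],"dr": [0,0,0]},
    {"travel": [0,0,0],"dr": [0,0,0]}
  ]
}}

```text
clock: 16.6
tcp_pos: [0.5784, 0.1134, 0.2062]
orientation: [1.0, -0.0, -0.001, -0.0]
wrist_force: [0.1, 1.0, -0.5]
grip_width: 0.0003
grip_force: 0.0
```

```bash
python3 - <<'E'
from h import *
a=optics.get_image("side")[120:320,190:410];b=optics.get_image("scene")[90:290,220:460]
f=lambda im:cv2.resize(cv2.cvtColor(im,cv2.COLOR_RGB2BGR),(390,340),interpolation=cv2.INTER_CUBIC)
cv2.imwrite("pics/w4.png",np.hstack([f(a),f(b)]))
E
```

```text
(no output)
```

View pics/w4.png

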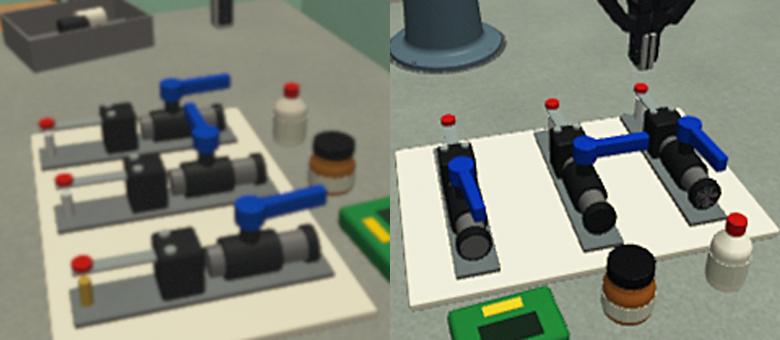

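The middle valve is fully across its pipe, the other two handles are unmoved, the pads are up, and the bottle, jar and meter stand where they did.

```bash
python3 -c "
from cell import close_job
print(close_job())"
```

```text
the job is handed in; nothing more can be done
None
```

I pressed all three pads to their stops from left to right; the middle spring was the soft one (about 3.5 N before its stop, against 8–9 N for the others), so I closed the middle valve against its end stop, left the other two open, and handed the job in (no verdict was returned).

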